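Make up the waxing caddy and lift it level

ROBOT

A 6-joint arm with a two-finger parallel gripper is mounted at the origin on a cart in front of the work surface, level with it; the furniture and walls round the work are solid. World frame = base frame: x ahead of the robot, y to its left, z up, the work surface at z = 0. Lengths are in mm, angles in rad, forces in N, time in s.
With the tool pointing down it reaches from about 275 to 825 mm from the base axis. Payload 4.9 kg.
Tool frame: the origin (TCP) lies at the very end of the fingers, on their centre line; the grasp point (between the pads) lies 19 mm behind it; z points along the fingers, y is the direction in which the jaws open and shut (so a half turn about z gives the same grasp; the last joint's range is limited). The gripper opens to 85 mm and grips with 20 to 120 N. Pads are 22 mm wide; open, the fingers measure 114 mm over their backs; the gripper's body (76 mm by 85 mm) begins 54 mm behind the grasp point. The pads swing forward as they close: fully open they stand 13 mm farther back than shut.
Start: joints at [-1.302, 0.326, -0.193, 1.052, 0, 1.437], TCP at [215.611, -505.995, 231.281] pointing down, gripper open.
Joint ranges: [-2.65, 2.65], [-0.97, 1.79], [-1.3, 1.35], [-1.93, 2.1], [-1.47, 1.37], [-3.14, 3.14]. Speed limits (rad/s): [2.57, 2.57, 3.14, 3.14, 3.14, 3.14].

INTERFACE

Orientations are given as [roll, pitch, yaw] about the fixed x, y, z axes, in that order (R = Rz(yaw) Ry(pitch) Rx(roll)).
In Python, from bench import bot, solve_ik, imaging gives the robot as it stands. Calls block until the motion is done:
- bot.move_ptp(position, orientation): joint-space move of the TCP to a pose.
- bot.movel(position, rot=None, max_speed=150, threshold=None): straight line of the TCP; rot=None keeps the orientation; max_speed is the mean speed in mm/s. With threshold (N) it stops when the force on the tool has changed by that much, and returns True; else False.
- bot.move_j(angles): joint-space move.
- bot.grip(opening, effort=None): opening from 0.0 (shut) to 1.0 (fully open); effort is the grip in N (None keeps the last); returns when the fingers have stopped.
- bot.dwell(seconds).
- solve_ik(position, orientation): joint angles nearest the present ones, or None.
- bot.get_state(): the state.
- imaging.capture(name): name is "side" or "top"; returns the picture (420x560x3 uint8, blue, green, red); there is no depth.
- imaging.camera_model(name): a dict with "K" (3x3 intrinsics, pixels), "position" and "rotation" of the camera in the world. Camera axes: x right, y up, looking along -z (the intrinsics and any distortion apply to the point x, -y, -z); pixel columns grow to the right and rows downward; lengths in mm; the calibration is good to about 2 mm. A picture is of the moment at which its call begins. camera_model takes no time and is no camera call.
A pose or a line that the arm cannot do raises bot.IKError and nothing moves.
- bot.sign_off(): hands the job in, once; it reports no verdict.
The state is a dict: "t": time; "qpos": joint angles; "joint_velocities": joint speeds; "effort": joint torques, N m; "tcp_pos": TCP position; "orientation": TCP orientation; "contact_force": force on the tool from outside, world axes, zero at the start; "wrist_torque": the same for the moment, N m; "opening": opening from 0.0 (shut) to 1.0 (fully open).
Only numpy, scipy, OpenCV 4.12 (cv2) and the standard library are available. Lean on these libraries where they do the work, as an engineer would, in place of code of your own. Each camera call takes 0.05 s, during which the arm holds its last target.

TASK

Get the waxing caddy ready to be carried to the sculpture: seat the open wax tin in the round recess of its board and stand the wooden brush in its steel cup, bristles up, while the caddy stands on the bench. Then take the caddy by the wooden grip of its carrying frame, lift it straight up until its underside is about 15 cm above the bench, and finish holding it there, still and level, with tin and brush in their places. Keep the open tin and the caddy upright all the time and leave everything else on the bench where it is.

Things in the scene. Friction and masses are not known exactly. Their poses are not given: they have to be found in the camera images.
- caddy: Waxing caddy, loose, 0.4 to 0.65 kg: pale wooden board 118 x 292 mm on rubber feet, top 22 mm above the bench. Origin: centre of its underside; z up, y along it (toward the recess), x across it, away from the robot. At y = 0 a frame of 8 mm steel rod (posts at x = +-45 mm) carries the grip; steel cup at y = -112 mm, tin recess at y = +90 mm. It balances at the frame, empty or loaded.
- caddy_grip (a point): Centre of the caddy's wooden grip, 165 mm above the caddy's underside: a bar 64 mm long along the caddy's x, 18 mm wide (y), 24 mm high.
- caddy_cup_mouth (a point): Centre of the mouth of the caddy's upright steel cup: 41 mm outside and 35 mm inside diameter, 57 mm deep, its rim 82 mm above the caddy's underside.
- caddy_cup_floor (a point): Centre of the cup's inner floor, 25 mm above the caddy's underside.
- caddy_seat (a point): Centre of the floor of the round recess for the tin: 68 mm in diameter, 9 mm deep, with a 2 mm chamfer; its floor is 13 mm above the caddy's underside.
- brush: Patina brush with thick round wooden handle, loose, 176 mm long, 21 mm thick, 0.06 kg, lying. Origin: under its middle; x along it from the handle's butt (-88 mm) to the bristle tips (+88 mm), z up as it lies, axis at z = 10.5 mm. Rigid from x = -88 to +54 mm, where it acts as a 21 mm square bar with sides along y and z; the rest is bristles.
- brush_butt (a point): Centre of the flat butt end of the brush's handle.
- wax_tin: Round open tin of wax, dark sides, 62 mm in diameter, 23 mm high, 0.11 kg, loose. Origin: centre of its underside; z up.
- jar: Bystander: lidded jar, 58 mm in diameter, 78 mm high, standing loose near the left edge. Origin: centre of its underside.
- lining_brush: Bystander: thin dark artist's brush, 155 mm long, 9 mm thick, lying loose. Origin: under its middle; x along it.
Mind the look-alikes: they are no part of the job. Of the things like the wax_tin, leave any that is blue; of the rest the larger one is meant.

How it is judged (in metres and radians):
On the way:
1. the caddy stands on the bench with the tin seated in its recess and the brush standing in its cup, bristles up, both let go (distance between wax_tin and caddy_seat below 0.008 m and distance between brush_butt and caddy_cup_floor below 0.018 m and angle between brush's own x axis and vertical below 0.35 rad and contact force between the fingers and wax_tin below 0.1 N and contact force between the fingers and brush below 0.1 N and height (world z) of caddy below 0.006 m and angle between caddy's own z axis and vertical below 0.05 rad), for 0.2 s.
At the end, for the whole second after the job is handed in: The fingers hold the caddy by its grip, underside 10 to 22 cm above the bench, over the place where it stood (within 23 cm of its start in all), level within 5 degrees and still; the tin sits in its recess (within 8 mm) and the brush stands in the cup, butt on its floor, bristles up (height (world z) of caddy between 0.1 and 0.22 m and angle between caddy's own z axis and vertical below 0.09 rad and distance of caddy from where it was at the start of the episode below 0.23 m and world x of caddy between 0.51 and 0.69 m and linear speed of caddy below 0.02 m/s and angular speed of caddy below 0.1 rad/s and contact force between the fingers and caddy above 2 N and distance between caddy_grip and the grasp point below 0.04 m and distance between wax_tin and caddy_seat below 0.008 m and distance between brush_butt and caddy_cup_floor below 0.018 m and angle between brush's own x axis and vertical below 0.4 rad); the arm keeps its last pose, push and grip.
It fails at once if the open wax tin is tipped by more than 30 degrees (angle between wax_tin's own z axis and vertical above 0.52 rad).
It fails at once if the caddy is tipped by more than 15 degrees (angle between caddy's own z axis and vertical above 0.26 rad).
It fails at once if the jar or the thin artist's brush is moved by more than 4 cm (distance of any of jar, lining_brush from where it was at the start of the episode above 0.04 m).
It also fails if it takes over 70 s, if anything falls off the work surface, if the arm or the gripper's body presses on something with over 40 N, if the wrist force passes 120 N, or if a joint passes its speed limit or range.

## Working session

There is one attempt and no reset: what is moved stays moved. The work goes in short steps, each a Python script; the robot and the scene stay as the last script left them, time stands still between calls to the robot, and variables do not carry over. Pictures are saved under pics/ and viewed, and the job is handed in when it is done.

```bash
ls; mkdir -p pics
python3 - <<'E'
from bench import bot, solve_ik, imaging
import cv2
for n in("side","top"):
    cv2.imwrite(f"pics/{n}0.png",imaging.capture(n)); print(n,imaging.camera_model(n))
s=bot.get_state();print(s)
E
```

```text
pics
side {'K': array([[461.51725679,   0.        , 271.87527058],
       [  0.        , 461.51725679, 212.45542663],
       [  0.        ,   0.        ,   1.        ]]), 'position': array([ 509.51159424, -838.50834793,  871.2213232 ]), 'rotation': array([ 0.85859213,  0.02284951, -0.02539443])}
top {'K': array([[530.94106585,   0.        , 279.52392089],
       [  0.        , 530.94106585, 209.71726446],
       [  0.        ,   0.        ,   1.        ]]), 'position': array([ 189.21985737,   50.11253908, 1680.29623892]), 'rotation': array([ 0.20510837,  0.00549874, -1.68453336])}
{'t': 0.1, 'qpos': array([-1.30221619e+00,  3.26876944e-01, -1.93479527e-01,  1.05200888e+00,
        2.04770042e-05,  1.43660948e+00]), 'joint_velocities': array([ 6.74492461e-04, -1.02814764e-03,  4.59544840e-03,  5.20668141e-05,
        1.99660825e-03,  8.55109850e-04]), 'effort': array([ 8.65563616e-04, -4.44239831e+01,  2.63037890e+01,  7.90790305e-03,
       -1.09225421e-04,  6.51698940e-06]), 'tcp_pos': array([ 215.46420783, -505.4715171 ,  230.57788735]), 'orientation': array([-3.14004048e+00, -2.30203256e-04,  4.02766785e-01]), 'contact_force': array([ 0.46349689, -0.55866207, -0.79354661]), 'wrist_torque': array([ 0.03335445, -0.00229847, -0.02095384]), 'opening': 1.0048803840815548}
```

View pics/side0.png

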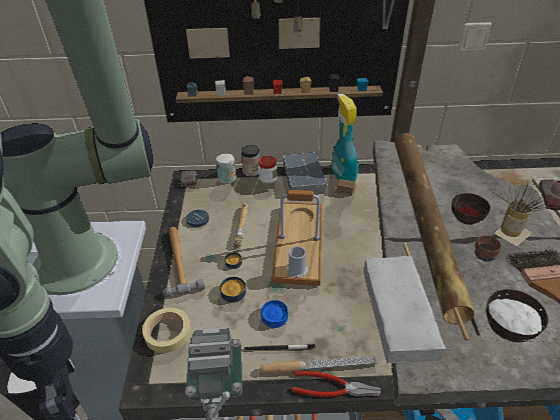

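View pics/top0.png

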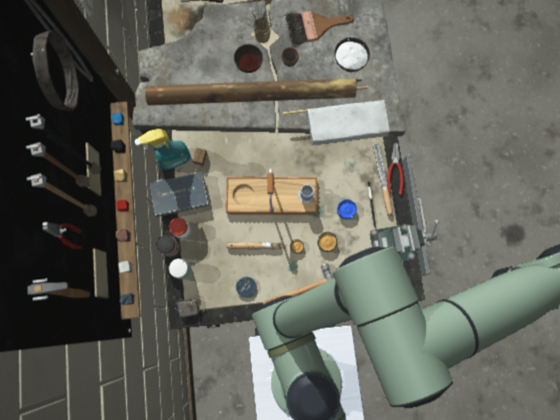

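The side view shows the larger wax tin near (233,288), a small decoy at (233,260), a blue decoy at (274,314), the brush at (241,225), and the caddy around (300,240) with its cup near (298,262). I'll zoom in and project.

```bash
cat > h.py <<'E'
from bench import bot, solve_ik, imaging
import cv2, numpy as np
from scipy.spatial.transform import Rotation as Ro
def cam(n):
    m=imaging.camera_model(n); return m['K'],np.array(m['position']),Ro.from_euler('xyz',m['rotation']).as_matrix()
def proj(n,p):
    K,c,R=cam(n); q=R.T@(np.array(p,float)-c); q=np.array([q[0],-q[1],-q[2]]); q=K@q; return q[:2]/q[2]
def ray(n,uv):
    K,c,R=cam(n); d=np.linalg.inv(K)@np.array([uv[0],uv[1],1.]); return c,R@np.array([d[0],-d[1],-d[2]])
def onz(n,uv,z):
    c,d=ray(n,uv); return c+d*(z-c[2])/d[2]
def tri(a,b):
    (c1,d1),(c2,d2)=ray('side',a),ray('top',b)
    s=np.linalg.lstsq(np.array([d1,-d2]).T,c2-c1,rcond=None)[0]
    p,q=c1+s[0]*d1,c2+s[1]*d2; return (p+q)/2,np.linalg.norm(p-q)
def st():
    s=bot.get_state(); print('t %.1f'%s['t'],np.round(s['tcp_pos'],1),np.round(s['orientation'],3),'F',np.round(s['contact_force'],1),'op %.3f'%s['opening']); return s
def crop(n,name,x0,y0,x1,y1,k):
    im=imaging.capture(n); cv2.imwrite('pics/'+name+'.png',cv2.resize(im[y0:y1,x0:x1],None,fx=k,fy=k,interpolation=cv2.INTER_CUBIC)); return im
E
python3 - <<'E'
from h import *
print(proj('side',[215,-505,231]),proj('top',[215,-505,231]))
a=cv2.imread('pics/side0.png');b=cv2.imread('pics/top0.png')
cv2.imwrite('pics/s1.png',cv2.resize(a[175:360,180:380],None,fx=4,fy=3.2*1.0 and 4,interpolation=cv2.INTER_CUBIC)[:600])
cv2.imwrite('pics/t1.png',cv2.resize(b[160:270,210:370],None,fx=5,fy=5,interpolation=cv2.INTER_CUBIC))
for n,uvs in(('side',[(233,288),(241,225),(298,262),(233,260),(274,314)]),('top',[(328,242),(255,245),(310,192),(297,246),(347,210)])):
    for uv in uvs: print(n,uv,np.round(onz(n,uv,20)))
E
```

```text
[ 73.22015841 403.21048908] [485.59293586 286.65869367]
side (233, 288) [ 416. -122.   20.]
side (241, 225) [429. 100.  20.]
side (298, 262) [576. -46.  20.]
side (233, 260) [412. -31.  20.]
side (274, 314) [ 511. -202.   20.]
top (328, 242) [ 413. -120.   20.]
top (255, 245) [429. 110.  20.]
top (310, 192) [580. -84.  20.]
top (297, 246) [411. -21.  20.]
top (347, 210) [ 508. -194.   20.]
```

View pics/s1.png

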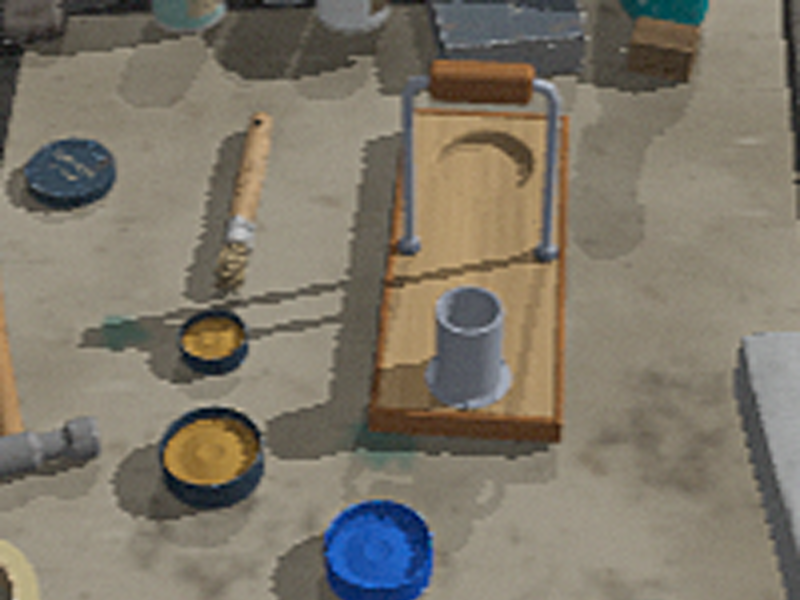

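View pics/t1.png

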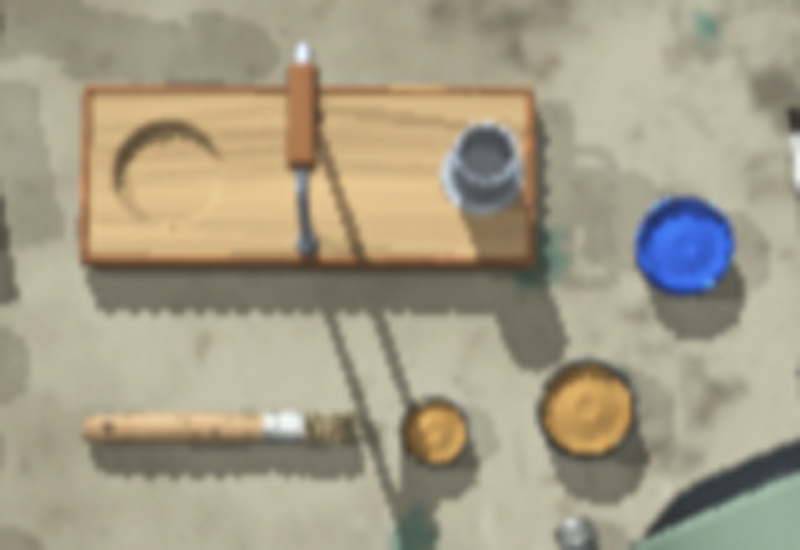

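```bash
cat > meas.py <<'E'
from h import *
a=cv2.imread('pics/side0.png');b=cv2.imread('pics/top0.png')
def blobs(im,lo,hi,roi,amin=60):
    x0,y0,x1,y1=roi; hsv=cv2.cvtColor(im,cv2.COLOR_BGR2HSV)[y0:y1,x0:x1]
    m=cv2.inRange(hsv,lo,hi); m=cv2.morphologyEx(m,cv2.MORPH_CLOSE,np.ones((3,3)))
    cs,_=cv2.findContours(m,cv2.RETR_EXTERNAL,cv2.CHAIN_APPROX_NONE)
    return [c+np.array([x0,y0]) for c in cs if cv2.contourArea(c)>=amin]
E
python3 - <<'E'
from meas import *
for n,im in(('side',a),('top',b)):
    rois={'side':{'tin':(215,270,252,305),'board':(265,190,335,300),'brush':(228,198,255,250)},
     'top':{'tin':(315,230,340,254),'board':(222,170,325,220),'brush':(222,238,285,252)}}[n]
    hsv=cv2.cvtColor(im,cv2.COLOR_BGR2HSV)
    for k,roi in rois.items():
        lo,hi={'tin':((12,120,60),(28,255,255)),'board':((5,75,60),(28,255,255)),'brush':((5,70,90),(28,255,255))}[k]
        for c in blobs(im,lo,hi,roi,30):
            r=cv2.minAreaRect(c); z={'tin':17,'board':22,'brush':12}[k]
            print(n,k,cv2.contourArea(c),np.round(r[0],1),np.round(r[1],1),round(r[2],1))
            if k=='tin':
                e=cv2.fitEllipse(c);print(' ell',e, onz(n,e[0],z).round(1))
            else:
                for p in cv2.boxPoints(r): print('   ',p.round(1),onz(n,p,z).round(1))
E
```

```text
side tin 269.5 [232.5 287.5] [15. 23.] 90.0
 ell ((232.19949340820312, 287.4510498046875), (15.075668334960938, 22.929126739501953), 80.48234558105469) [ 413.4 -118.    17. ]
side board 3579.0 [297.7 236.9] [48.4 94.9] 2.3
    [271.6 283.3] [ 507.8 -113.7   22. ]
    [275.4 188.5] [528.4 254.6  22. ]
    [323.7 190.5] [671.5 237.4  22. ]
    [319.9 285.3] [ 622.4 -124.8   22. ]
side brush 44.0 [237. 241.] [10.  6.] 90.0
    [234. 236.] [410.6  65.3  12. ]
    [240. 236.] [426.8  64.5  12. ]
    [240. 246.] [427.8  26.3  12. ]
    [234. 246.] [412.   27.1  12. ]
side brush 142.0 [242.5 215.7] [ 7.1 26.3] 11.3
    [236.4 227.9] [416.1  97.3  12. ]
    [241.6 202.1] [427.6 208.1  12. ]
    [248.5 203.5] [448.  200.7  12. ]
    [243.3 229.3] [435.3  90.7  12. ]
top tin 205.5 [327. 242.] [16. 16.] 90.0
 ell ((326.9962158203125, 241.7851104736328), (16.04157257080078, 16.459320068359375), 85.02607727050781) [ 414.1 -117.3   17. ]
top board 3259.5 [271.5 193. ] [40. 91.] 90.0
    [226. 173.] [673.6 178.4  22. ]
    [317. 173.] [ 639.7 -114.2   22. ]
    [317. 213.] [508.7 -97.3  22. ]
    [226. 213.] [542.  190.7  22. ]
top brush 165.0 [243.5 245.5] [ 5. 35.] 90.0
    [226. 243.] [447.5 200.6  12. ]
    [261. 243.] [434.8  90.4  12. ]
    [261. 248.] [418.9  92.1  12. ]
    [226. 248.] [431.6 202.1  12. ]
```

```bash
cat > edges.py <<'E'
from meas import *
def edge(im,p0,p1,nrm,half=4,n=25,ch=None):
    """subpixel line: sample profiles perpendicular to p0-p1, strongest colour gradient, robust line"""
    p0,p1=np.array(p0,float),np.array(p1,float); d=(p1-p0)/np.linalg.norm(p1-p0); nv=np.array([-d[1],d[0]])
    t=np.arange(-half,half+.01,.25); g=im.astype(np.float32); pts=[]
    for s in np.linspace(.06,.94,n):
        q=p0+s*(p1-p0); xy=q+t[:,None]*nv
        v=cv2.remap(g,xy[:,0].astype(np.float32)[None],xy[:,1].astype(np.float32)[None],cv2.INTER_LINEAR)[0]
        v=cv2.GaussianBlur(v,(1,5),1) if 0 else v
        gr=np.linalg.norm(v[4:]-v[:-4],axis=1)
        i=gr.argmax(); w=slice(max(0,i-3),i+4); tt=t[2:-2]
        pts.append(q+nv*(gr[w]*tt[w]).sum()/gr[w].sum())
    pts=np.array(pts,np.float32); l=cv2.fitLine(pts,cv2.DIST_HUBER,0,.01,.01).ravel()
    r=np.abs((pts-l[2:])@np.array([-l[1],l[0]])); return l,np.median(r)
def inter(l,m):
    s=np.linalg.solve(np.array([l[:2],-m[:2]]).T,m[2:]-l[2:]); return l[2:]+s[0]*l[:2]
E
python3 - <<'E'
from edges import *
T=lambda u,v:(210+u/5-.4,160+v/5-.4)
S=lambda u,v:(180+u/4-.375,175+v/4-.375)
for n,im,L in(('top',b,dict(far=(T(90,88),T(270,88)),far2=(T(330,88),T(530,88)),plusy=(T(83,90),T(83,255)),minusy=(T(535,90),T(535,260)),near=(T(90,262),T(280,262)))),
 ('side',a,dict(right=(S(567,120),S(562,400)),near=(S(380,408),S(555,412)),nearlow=(S(380,428),S(555,438)),left=(S(392,260),S(377,400)),far=(S(420,112),S(540,114))))):
    for k,(p,q) in L.items():
        l,r=edge(im,p,q,None,half=3); 
        s=[l[2:]+l[:2]*np.dot(np.array(x)-l[2:],l[:2]) for x in(p,q)]
        print(n,k,'res %.2f'%r,s[0].round(1),s[1].round(1),'z22:',onz(n,s[0],22).round(1)[:2],onz(n,s[1],22).round(1)[:2])
cv2.imwrite('pics/t2.png',cv2.resize(b[165:220,222:326],None,fx=7.5,fy=7.5,interpolation=cv2.INTER_CUBIC))
cv2.imwrite('pics/s2.png',cv2.resize(a[185:290,265:330],None,fx=5.5,fy=5.5,interpolation=cv2.INTER_CUBIC))
# grip blob
for n,im,roi in(('side',a,(283,186,318,203)),('top',b,(262,168,278,196))):
    for c in blobs(im,(3,120,50),(12,255,210),roi,20):
        r=cv2.minAreaRect(c);M=cv2.moments(c);print(n,'grip',r,cv2.contourArea(c),M['m10']/M['m00'],M['m01']/M['m00'])
E
```

```text
top far res 0.05 [227.6 178.7] [263.6 178.4] z22: [653.9 175. ] [641.5  59.4]
top far2 res 0.06 [275.6 178.6] [315.6 178.8] z22: [636.3  21. ] [ 620.9 -107.2]
top plusy res 0.11 [228.  177.6] [227.4 210.6] z22: [657.3 173.4] [549.2 185.7]
top minusy res 0.27 [317.8 177.6] [318.9 211.5] z22: [ 624.2 -114.9] [ 512.8 -104. ]
top near res 0.00 [227.6 211.5] [265.6 211.4] z22: [546.3 185.2] [532.5  64.8]
side right res 0.07 [319.7 204.6] [317.9 274.6] z22: [652.7 172.9] [620.9 -91.1]
side near res 0.94 [274.6 276.3] [318.3 279. ] z22: [515.8 -92. ] [ 620.5 -105.1]
side nearlow res 0.19 [274.6 282.9] [318.3 285. ] z22: [ 515.  -112.5] [ 618.7 -123.8]
side left res 0.45 [276.5 239.6] [274.2 274.6] z22: [524.6  35.6] [514.9 -86.5]
side far res 0.98 [284.7 203.7] [314.4 200.9] z22: [553.  182.3] [639.3 190.5]
side grip ((299.5122985839844, 196.77845764160156), (23.18646812438965, 6.711872577667236), 3.1798300743103027) 93.0 299.2437275985663 196.89964157706092
```

View pics/t2.png

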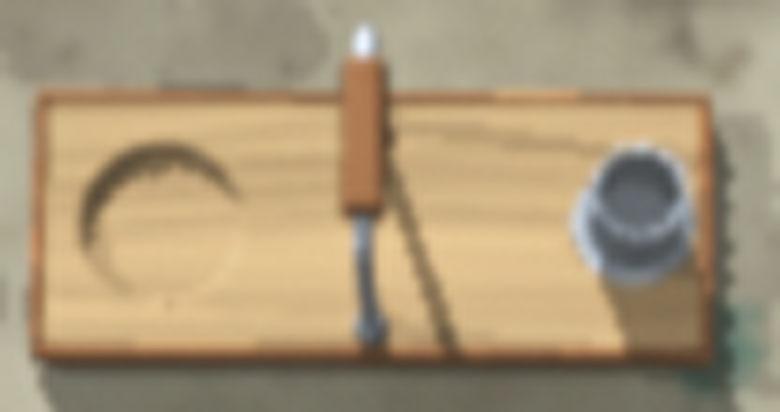

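View pics/s2.png

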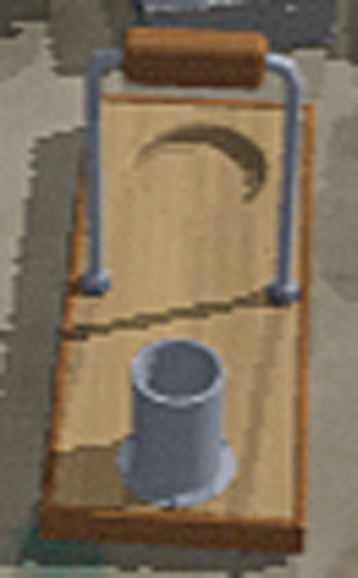

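Run:
```python
from edges import *
from scipy.optimize import least_squares
obs=[('top',(243.35,194.15),(0,90,22)),('top',(306.9,189.9),(0,-112,82)),('top',(269.8,182.6),(0,0,177)),
('side',(297.14,252.2),(0,-112,82)),('side',(300.1,195.1),(0,0,165))]
for n,uv,p in obs: print(n,p,onz(n,uv,p[2]).round(1))
print('tri cup',tri((297.14,252.2),(306.9,189.9)))
def W(c,p):
    R=Ro.from_euler('z',c[2]).as_matrix(); return R@np.array(p,float)+[c[0],c[1],0]
# lines inner edges: far & right(side) symmetric with near -> only centre/yaw
def res(c):
    r=[]
    for n,uv,p in obs: r+=list((W(c,p)-onz(n,uv,p[2]))[:2])
    return r
f=least_squares(res,[590,40,-.11],loss='soft_l1',f_scale=3);print(f.x,np.round(f.fun.reshape(-1,2),1))
c=f.x
# compare board edges in caddy frame
R=Ro.from_euler('z',c[2]).as_matrix()
for nm,p in dict(far1=(653.9,175),far2=(620.9,-107.2),py1=(657.3,173.4),py2=(549.2,185.7),my1=(624.2,-114.9),my2=(512.8,-104),nr1=(546.3,185.2),nr2=(532.5,64.8),sr1=(652.7,172.9),sr2=(620.9,-91.1)).items():
    print(nm,(R[:2,:2].T@(np.array(p)-c[:2])).round(1))
# brush axis
for n,ps in(('top',((90,426),(355,429))),('side',((258,118),(230,286)))):
    for u,v in ps:
        uv=(210+u/5-.4,160+v/5-.4) if n=='top' else (180+u/4-.375,175+v/4-.375)
        print('brush',n,onz(n,uv,10.5).round(1))
```

```text
top (0, 90, 22) [597.1 129.6  22. ]
top (0, -112, 82) [573.2 -70.3  82. ]
top (0, 0, 177) [584.6  41.9 177. ]
side (0, -112, 82) [571.  -71.6  82. ]
side (0, 0, 165) [584.7  41.1 165. ]
tri cup (array([572.17355191, -70.46375863,  81.30345984]), np.float64(2.258213738851733))
[ 5.85334241e+02  4.07665831e+01 -1.21603789e-01] [[-0.8  0.5]
 [-1.4 -0.1]
 [ 0.7 -1.1]
 [ 0.7  1.1]
 [ 0.6 -0.4]]
far1 [ 51.8 141.6]
far2 [  53.3 -142.6]
py1 [ 55.3 140.4]
py2 [-53.4 139.5]
my1 [  57.5 -149.8]
my2 [ -54.4 -152.5]
nr1 [-56.3 138.6]
nr2 [-55.4  17.4]
sr1 [ 50.8 139.3]
sr2 [  51.3 -126.6]
brush top [441.4 196.2  10.5]
brush top [420.3  29.5  10.5]
brush side [435.1 200.3  10.5]
brush side [420.1  27.7  10.5]
```

```bash
cat >> h.py <<'E'
CX,CY,CYAW=584.7,40.8,-0.119
def Wc(p):
    return Ro.from_euler('z',CYAW).as_matrix()@np.array(p,float)+[CX,CY,0]
def rpy(R): return list(Ro.from_matrix(R).as_euler('xyz'))
BA=np.array([-.113,-.9936,0]); BA/=np.linalg.norm(BA); BB=np.array([439.8,199.0,10.5])  # brush axis dir, butt
def brushR(s,tau,a,up):
    """tool rotation: tool x = ~s*a, tool z = -cos tau*up - sin tau*a"""
    z=-np.cos(tau)*up-np.sin(tau)*a; y=np.cross(z,s*a); y/=np.linalg.norm(y); return np.column_stack([np.cross(y,z),y,z])
E
python3 - <<'E'
from h import *
for uv in [(203,287),(168,287)]: print('hammer',onz('side',uv,15).round())
print('seat',Wc((0,90,13)),'cup',Wc((0,-112,25)))
for p,yaws in (((413.8,-117.6,3),(0,np.pi/2,-np.pi/2,np.pi,-1,.5,-.5)),(Wc((0,90,16)),(CYAW,CYAW+np.pi/2,CYAW-np.pi/2)),(Wc((0,0,300)),(CYAW,CYAW+np.pi))):
    for y in yaws:
        q=solve_ik(list(p),[np.pi,0,y]); print(np.round(p),round(y,2),None if q is None else np.round(q,2))
up=np.array([0,0,1.])
for s in(1,-1):
  for tau in(0,.2,.4,.6):
    R=brushR(s,tau,BA,up); p=BB+BA*108; q=solve_ik(list(p),rpy(R)); print('grasp',s,tau,None if q is None else np.round(q,2))
    for phi in(-.9,-.6,-.3,0,.3,.6):
        d=np.array([np.cos(phi),np.sin(phi),0]); Rf=brushR(s,tau,up,-d)
        p=Wc((0,-112,25+108)); q1=solve_ik(list(p),rpy(Rf)); q2=solve_ik(list(p+[0,0,75]),rpy(Rf))
        if q1 is not None and q2 is not None: print('   place',phi,np.round(q1,2),np.round(q2,2))
E
```

```text
hammer [ 343. -112.   15.]
hammer [ 258. -108.   15.]
seat [595.38474051 130.16350665  13.        ] cup [571.40343404 -70.40791938  25.        ]
[ 414. -118.    3.] 0 [-0.45  0.43 -0.77  0.37  0.    2.69]
[ 414. -118.    3.] 1.57 [-0.45  0.43 -0.77  0.37  0.    1.12]
[ 414. -118.    3.] -1.57 [-0.45  0.43 -0.77  0.37  0.   -2.02]
[ 414. -118.    3.] 3.14 [-0.45  0.43 -0.77  0.37  0.   -0.45]
[ 414. -118.    3.] -1 [-0.45  0.43 -0.77  0.37  0.   -2.59]
[ 414. -118.    3.] 0.5 [-0.45  0.43 -0.77  0.37  0.    2.19]
[ 414. -118.    3.] -0.5 [-0.45  0.43 -0.77  0.37  0.   -3.09]
[595. 130.  16.] -0.12 [ 0.09  0.65 -0.28  0.65  0.   -2.93]
[595. 130.  16.] 1.45 [ 0.09  0.65 -0.28  0.65  0.    1.78]
[595. 130.  16.] -1.69 [ 0.09  0.65 -0.28  0.65  0.   -1.36]
[585.  41. 300.] -0.12 [-0.06  0.36  0.03  1.24  0.   -3.08]
[585.  41. 300.] 3.02 [-0.06  0.36  0.03  1.24  0.    0.06]
grasp 1 0 [ 0.04  0.42 -0.75  0.4   0.   -1.42]
grasp 1 0.2 [-0.1   0.42 -0.79  0.36  0.2  -1.56]
   place -0.9 [ 0.22  0.86 -1.09 -1.52 -1.08 -2.75] [ 0.22  0.62 -1.11 -1.29 -1.08 -2.75]
   place 0.6 [-0.82  0.71 -1
[... 1757 characters left out ...]
0.37  0.53 -0.78  0.42  0.58  1.26]
   place -0.9 [ 0.12  0.41 -0.95 -0.44 -0.78  0.75] [ 0.12  0.24 -0.89 -0.2  -0.78  0.75]
   place -0.6 [-0.01  0.4  -1.16 -0.87 -0.48  0.36] [-0.01  0.16 -1.09 -0.56 -0.48  0.36]
   place -0.3 [-0.21  0.41 -1.28 -1.09 -0.07  0.05] [-0.21  0.11 -1.2  -0.71 -0.07  0.05]
   place 0 [-0.44  0.39 -1.28 -1.02  0.36 -0.26] [-0.44  0.1  -1.2  -0.65  0.36 -0.26]
   place 0.3 [-0.62  0.36 -1.15 -0.66  0.71 -0.63] [-0.62  0.13 -1.07 -0.35  0.71 -0.63]
   place 0.6 [-0.7   0.39 -0.9  -0.09  0.92 -1.12] [-0.7   0.23 -0.83  0.14  0.92 -1.12]<sys>:0: UserWarning: Gimbal lock detected. Setting third angle to zero since it is not possible to uniquely determine all angles.
```

Run:
```python
from h import *
pi=np.pi
bot.grip(1.0,20)
bot.move_ptp([413.8,-117.6,70],[pi,0,0]); 
print(bot.movel([413.8,-117.6,5],max_speed=80,threshold=8)); st()
bot.grip(0.55,20); s=st()
bot.grip(1.0); bot.movel([413.8,-117.6,40],max_speed=100)
bot.move_ptp([413.8,-117.6,40],[pi,0,pi/2+CYAW])
print(bot.movel([413.8,-117.6,5],max_speed=80,threshold=8)); st()
bot.grip(0.55,25); s=st()
crop('side','s3',180,240,330,330,5)
```

```text
False
t 3.0 [ 414.1 -117.8    5.3] [ 3.141e+00 -1.000e-03 -0.000e+00] F [ 0.5 -0.1 -0.2] op 1.001
t 3.3 [ 414.2 -117.9    5.7] [ 3.141e+00 -1.000e-03  0.000e+00] F [-1.5  0.8  5.6] op 0.712
False
t 6.1 [ 413.7 -117.6    4.9] [-3.141 -0.     1.452] F [ 0.6  0.1 -0.7] op 1.006
t 6.5 [ 414.4 -117.9    5.8] [3.14  0.    1.452] F [-0.1  0.5  5.6] op 0.711
```

View pics/s3.png

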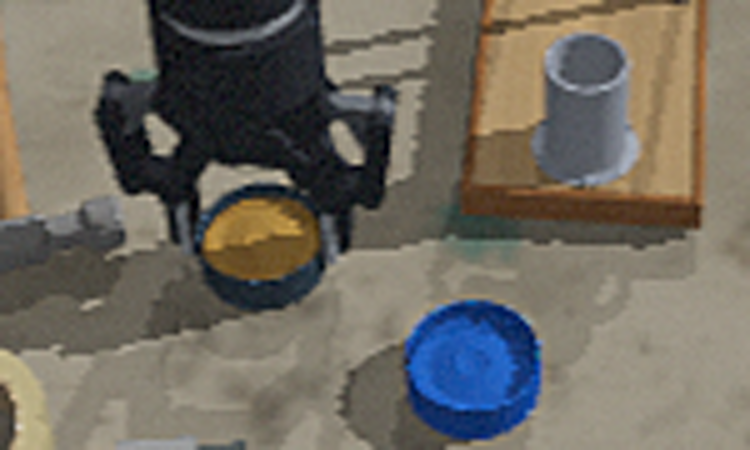

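Tin gripped (opening 0.711 both ways, wax visible at crop (262,240)). Carrying it around the frame.

Run:
```python
from h import *
pi=np.pi; r=[pi,0,pi/2+CYAW]
bot.movel([413.8,-117.6,90],max_speed=100)
bot.movel([440,150,90],rot=r,max_speed=200)
s=Wc((0,90,0))
bot.movel([s[0],s[1],60],rot=r,max_speed=150)
bot.movel([s[0],s[1],40],rot=r,max_speed=60)
bot.dwell(.2); st(); print(s)
crop('side','s4',230,150,350,300,4)
crop('top','t4',215,160,335,225,6)
```

```text
t 10.9 [595.7 130.2  40.3] [ 3.141 -0.     1.452] F [-0.  -0.  -1.6] op 0.707
[595.38474051 130.16350665   0.        ]
```

View pics/s4.png

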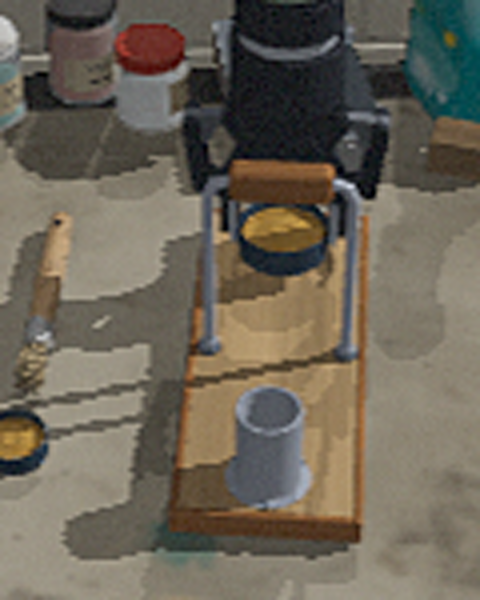

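View pics/t4.png

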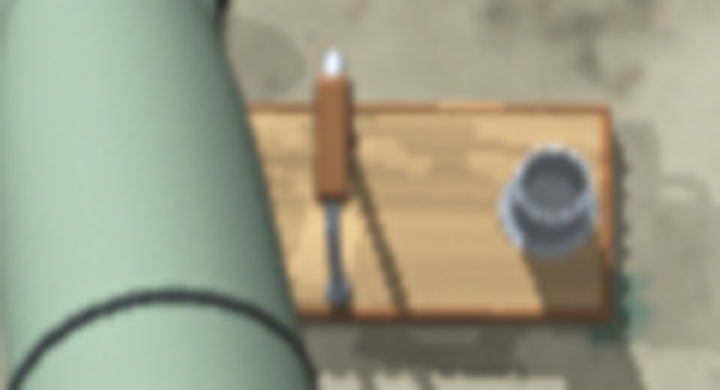

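Run:
```python
from meas import *
im=imaging.capture('side')
for c in blobs(im,(18,120,60),(28,255,255),(285,198,318,216),30):
    e=cv2.fitEllipse(c); print(e,[onz('side',e[0],z).round(1) for z in(49,51,53)])
print(bot.movel([595.38,130.16,17.5],max_speed=30,threshold=5)); st()
```

```text
((300.1439208984375, 206.89886474609375), (10.112582206726074, 18.97117805480957), 90.01577758789062) [array([593.5, 133.7,  49. ]), array([593.3, 131.3,  51. ]), array([593.1, 128.9,  53. ])]
True
t 11.7 [594.9 130.1  18.9] [-3.141  0.     1.452] F [-0.3 -0.6  5.1] op 0.714
```

Run:
```python
from h import *
bot.grip(1.0); st()
bot.movel([595.4,130.2,75],max_speed=100)
bot.movel([450,150,110],max_speed=200)
bot.dwell(.1); st()
crop('side','s5',230,150,350,300,4)
crop('top','t5',215,160,335,225,6)
```

```text
t 12.1 [593.9 130.   17.9] [-3.139e+00  1.000e-03  1.452e+00] F [-0.8 -0.1 -0.6] op 0.997
t 13.8 [451.3 149.9 109.8] [-3.14   0.     1.451] F [ 0.8 -0.2 -0.6] op 0.999
```

View pics/s5.png

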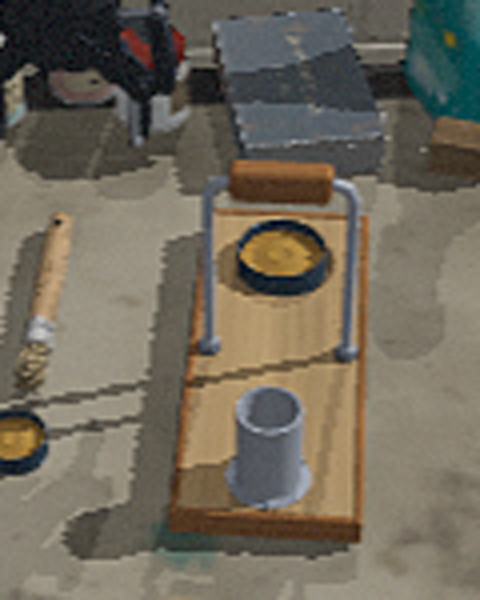

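View pics/t5.png

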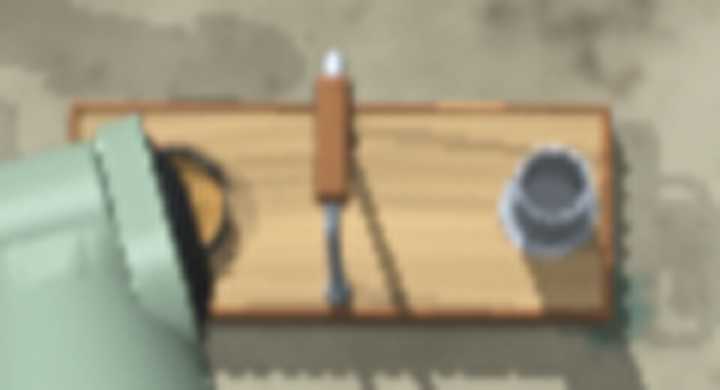

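Run:
```python
from meas import *
im=imaging.capture('side')
for c in blobs(im,(15,120,60),(30,255,255),(287,205,314,226),30):
    e=cv2.fitEllipse(c); print(e,onz('side',e[0],30).round(1),'want',Wc((0,90,30)).round(1))
up=np.array([0,0,1.]); R=brushR(-1,.5,BA,up); p=BB+BA*108; p[2]=9
bot.grip(.6,40)
bot.move_ptp(list(p-60*R[:,2]),rpy(R)); st()
print(bot.movel(list(p),max_speed=80,threshold=6)); st()
bot.dwell(.1)
crop('side','s6',190,170,320,280,5);
```

```text
((299.7889404296875, 212.90362548828125), (10.277316093444824, 19.057716369628906), 90.2546615600586) [592.6 130.3  30. ] want [595.4 130.2  30. ]
t 15.1 [424.6  62.7  61.8] [-3.141 -0.5    1.456] F [ 0.1 -0.1  0.7] op 0.601
False
t 16.0 [427.9  91.9   9.3] [ 3.141 -0.5    1.459] F [-0.3 -0.4  0.6] op 0.597
```

View pics/s6.png

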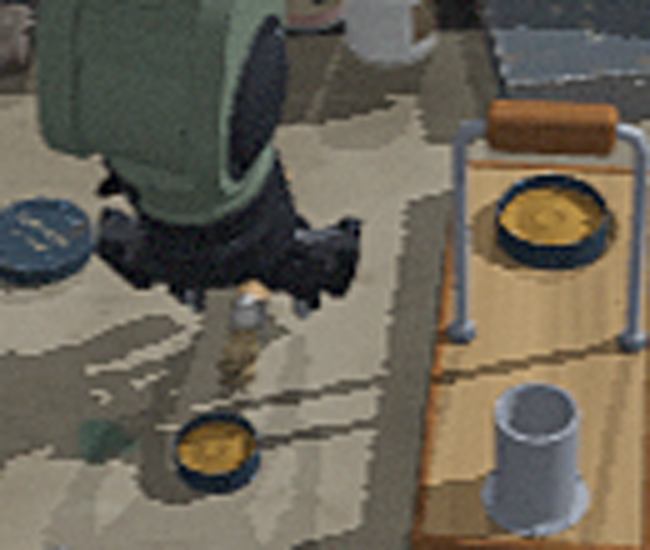

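Brush's ferrule at crop (248,312) sits centred between the fingers; tin looks seated at (552,222). Grip.

Run:
```python
from h import *
bot.grip(.1,50); s=st()
p=s['tcp_pos']
bot.movel([p[0],p[1],150],max_speed=120); bot.dwell(.1); st()
crop('side','s7',190,130,320,280,4)
```

```text
t 16.5 [427.9  91.4   9.4] [ 3.141 -0.5    1.457] F [-1.1 -2.3  5.5] op 0.228
t 17.9 [427.4  91.5 149.4] [-3.14  -0.5    1.457] F [-0.3 -0.6 -1.1] op 0.226
```

View pics/s7.png

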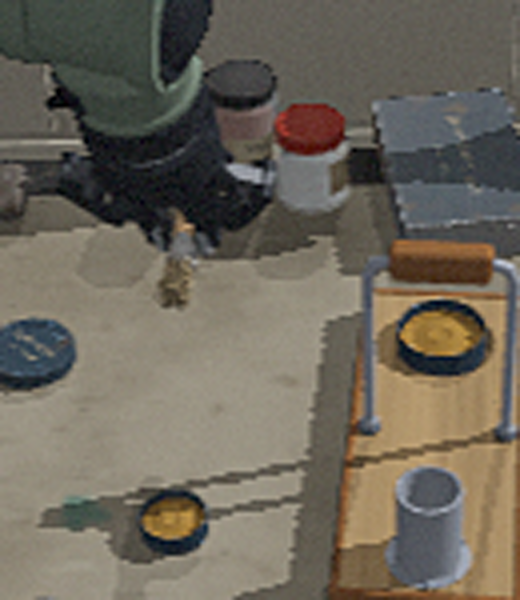

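```bash
cat >> h.py <<'E'
up=np.array([0,0,1.]); TAU=.5; PHI=.6
OFF=brushR(-1,TAU,BA,up).T@(BB-np.array([427.9,91.4,9.4]))
RF=brushR(-1,TAU,up,-np.array([np.cos(PHI),np.sin(PHI),0]))
def tcpfor(butt,R=RF): return list(np.array(butt)-R@OFF)
E
python3 - <<'E'
from h import *
print(OFF)
c=Wc((0,-112,0)); print(c)
p=tcpfor([470,-130,160]); print(p,solve_ik(p,rpy(RF)),solve_ik(tcpfor([c[0],c[1],27]),rpy(RF)))
bot.movel([427,60,200],max_speed=150)
bot.move_ptp(p,rpy(RF)); st()
bot.movel(tcpfor([c[0],c[1],115]),max_speed=120); bot.dwell(.3); st(); print(tcpfor([c[0],c[1],115]))
crop('side','s8',230,130,380,300,3.5 and 3)
crop('top','t8',265,150,365,225,7)
E
```

```text
[95.53052545 -0.33495833 50.93512059]
[571.40343404 -70.40791938   0.        ]
[np.float64(470.7187374753858), np.float64(-129.10244023842804), np.float64(268.25552088884837)] [-1.03674272  0.17425899 -0.75785883  0.75872508  1.06683182 -1.70768748] [-0.73639114  0.44157841 -0.94164468 -0.21443063  1.02282479 -1.10868153]
t 21.1 [ 470.7 -128.9  268.2] [ 3.141  1.071 -2.542] F [-0.4 -0.1 -1. ] op 0.228
t 22.6 [572.1 -69.9 223.4] [-3.141  1.071 -2.542] F [-0.2 -0.6 -0.7] op 0.228
[np.float64(572.1221715115931), np.float64(-69.51035962176384), np.float64(223.25552088884837)]
```

View pics/s8.png

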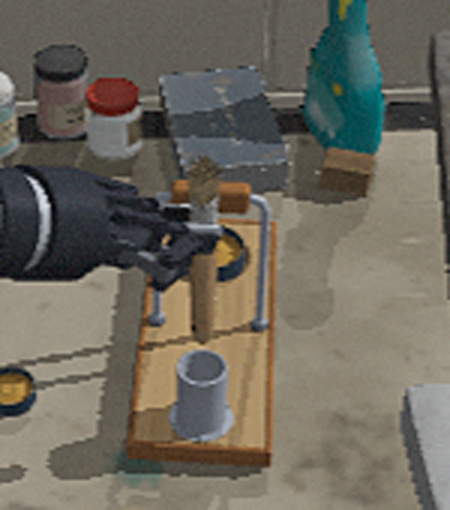

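View pics/t8.png

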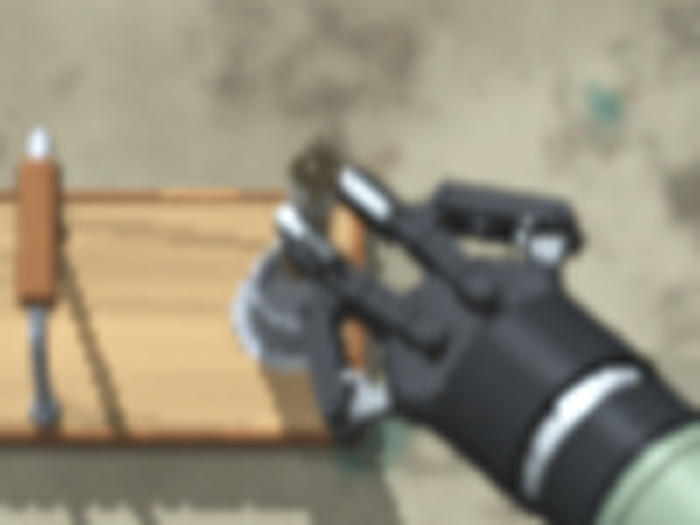

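Run:
```python
from meas import *
c=Wc((0,-112,0))[:2]
for z in(115,155,257,291): print(z,proj('side',[*c,z]).round(1),proj('top',[*c,z]).round(1))
print('mouth',proj('side',[*c,82]).round(1))
im=imaging.capture('side'); cv2.imwrite('pics/s9.png',cv2.resize(im[165:285,270:325],None,fx=5,fy=5,interpolation=cv2.INTER_CUBIC))
hsv=cv2.cvtColor(im,cv2.COLOR_BGR2HSV)
for r in range(214,247,2):
    x=np.arange(285,312); print(r,''.join('#' if (hsv[r,i,1]>60 and hsv[r,i,2]<150) else '.' for i in x), end=' ')
    m=[i for i in x if hsv[r,i,1]>60 and hsv[r,i,2]<150]; print(np.mean(m) if m else None)
```

```text
115 [297.5 241.9] [307.5 187.8]
155 [297.7 229.4] [308.1 184.5]
257 [298.3 194.3] [309.9 175.4]
291 [298.6 181.5] [310.5 172. ]
mouth [297.3 251.8]
214 .........#......#....####.. 304.1666666666667
216 #..#..###########.....##.#. 297.125
218 .#.....#.########..#..##### 300.4375
220 .....##.#################.# 300.45
222 ...##.###########.######... 298.2105263157895
224 ##......##########......... 295.5
226 #.......#########.......... 295.8
228 ........########........... 296.5
230 ........#########.......... 297.0
232 ........########........... 296.5
234 ........#########.......... 297.0
236 ........########........... 296.5
238 ........#.######.........## 299.8888888888889
240 .........################## 302.5
242 ....##############......... 295.5
244 #######....###............. 290.7
246 ........................... None
```

View pics/s9.png

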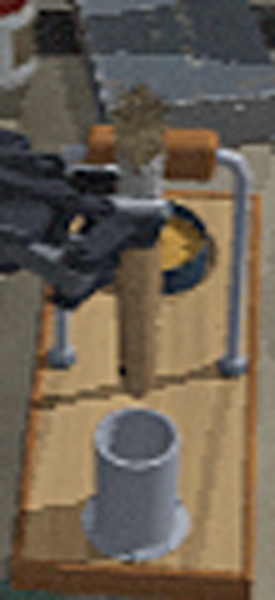

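Run:
```python
from h import *
c=Wc((0,-112,0))
print(bot.movel(tcpfor([c[0],c[1],70]),max_speed=50,threshold=4)); s=st(); print('butt z',(s['tcp_pos']-np.array(tcpfor([0,0,0])))[2])
```

```text
False
t 23.8 [572.3 -69.6 178.5] [-3.141  1.071 -2.541] F [ 0.2 -0.1 -0.6] op 0.227
butt z 70.2579599305196
```

Entered past the rim with no contact. Continuing to the floor.

Run:
```python
from h import *
c=Wc((0,-112,0))
print(bot.movel(tcpfor([c[0],c[1],25]),max_speed=40,threshold=4)); s=st(); print('butt z',(s['tcp_pos']-np.array(tcpfor([0,0,0])))[2])
crop('side','s10',230,130,380,300,3)
crop('top','t10',265,150,365,225,7)
```

```text
True
t 24.7 [572.2 -69.2 135.9] [ 3.14   1.073 -2.543] F [-1.  -0.3  4.3] op 0.224
butt z 27.64991253886876
```

View pics/s10.png

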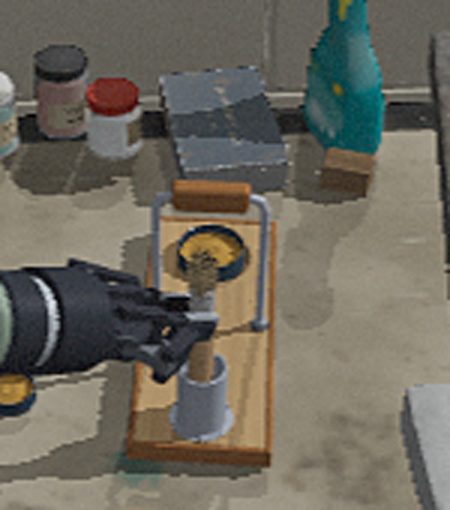

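Run:
```python
from h import *
bot.grip(.6,40); s=st(); p=s['tcp_pos']
bot.movel(list(p-100*RF[:,2]),max_speed=120); s=st()
bot.dwell(.1)
crop('side','s11',230,130,380,300,3)
crop('top','t11',220,150,365,225,5)
```

```text
t 25.2 [571.5 -68.9 135. ] [ 3.136  1.07  -2.547] F [ 0.   0.  -0.5] op 0.603
t 26.2 [ 499.1 -118.3  182.8] [ 3.137  1.071 -2.545] F [-0.2  0.6  0.7] op 0.600
```

View pics/s11.png

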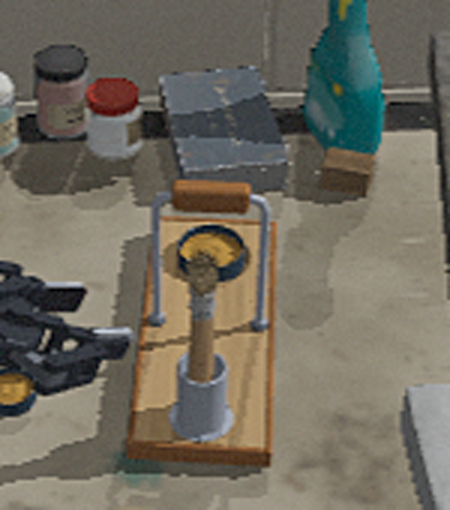

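View pics/t11.png

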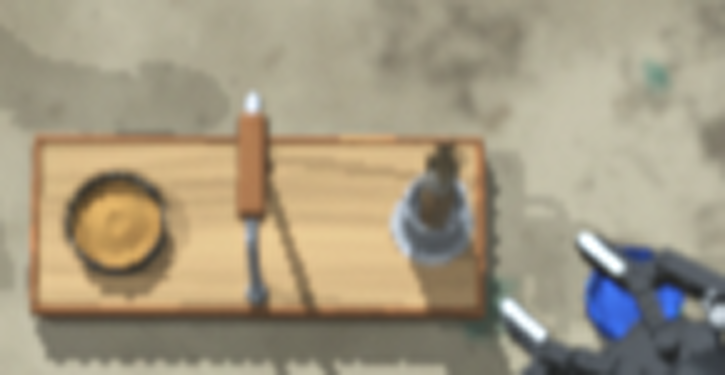

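Run:
```python
from h import *
r=[np.pi,0,CYAW+np.pi]
bot.movel([480,-130,300],max_speed=150)
bot.move_ptp([CX,41,250],r); st()
print(bot.movel([CX,41,146],max_speed=80,threshold=6)); st()
bot.dwell(.1)
crop('side','s12',230,130,380,300,3)
bot.grip(.05,90); st()
```

```text
t 28.9 [584.2  40.5 249.2] [ 3.142e+00 -1.000e-03  3.022e+00] F [0.  0.1 1.1] op 0.597
False
t 30.4 [585.1  41.  146.6] [3.142e+00 1.000e-03 3.023e+00] F [ 0.2 -0.4  1.5] op 0.599
t 30.9 [584.8  40.7 146.4] [-3.141e+00  1.000e-03  3.022e+00] F [-0.1 -1.9  3.3] op 0.192
```

View pics/s12.png

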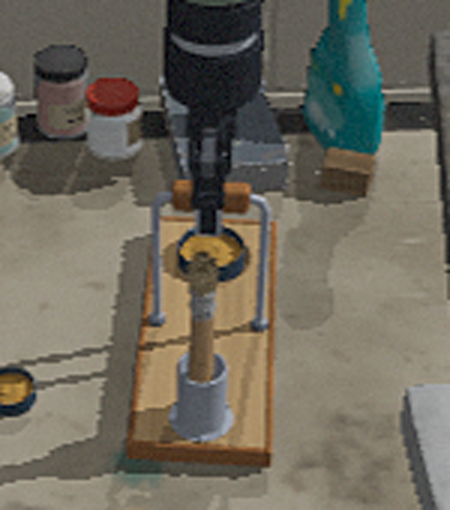

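Bar gripped (opening 0.192, about 18 mm), brush clear. Lifting slowly, with a pause to check.

Run:
```python
from h import *
bot.movel([CX,41,176],max_speed=30); bot.dwell(.3); s=st(); print(s['wrist_torque'].round(2))
crop('side','s13',230,130,380,300,3)
bot.movel([CX,41,298],max_speed=50); bot.dwell(.8); s=st(); print(s['wrist_torque'].round(2))
crop('side','s14',215,60,365,300,2.5)
crop('top','t14',220,130,365,225,5)
```

```text
t 32.4 [584.7  41.  175.9] [ 3.142 -0.     3.023] F [ 0.2 -0.7 -7.3] op 0.199
[0.03 0.01 0.01]
t 35.8 [584.7  41.  298. ] [-3.142 -0.     3.023] F [ 0.4  0.5 -7.5] op 0.195
[ 0.01 -0.06  0.01]
```

View pics/s14.png

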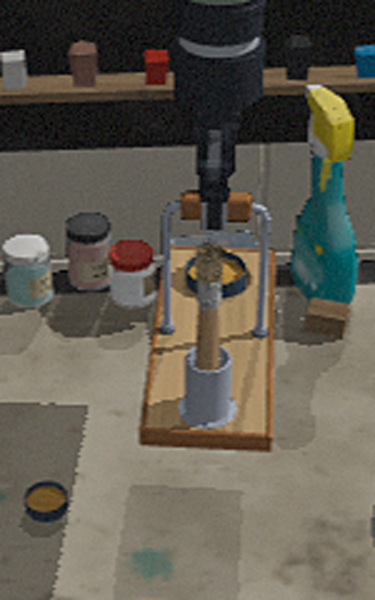

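View pics/t14.png

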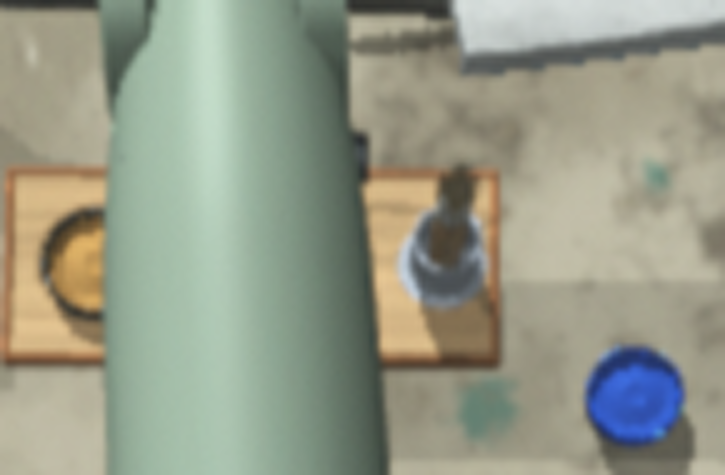

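Run:
```python
from h import *
m=Wc((0,-112,233.5)); t=Wc((0,90,151.5+30))
for n,x0,y0,k in(('side',215,60,2.5),('top',220,130,5)):
    print(n,[((proj(n,p)-[x0,y0]+.5)*k).round(0) for p in(m,t,Wc((-59,-146,173.5)),Wc((59,-146,173.5)),Wc((-59,146,173.5)),Wc((59,146,173.5)))])
```

```text
side [array([209., 358.]), array([218., 272.]), array([139., 432.]), array([274., 439.]), array([166., 246.]), array([276., 250.])]
top [array([450., 240.]), array([ 99., 263.]), array([504., 366.]), array([502., 171.]), array([  2., 364.]), array([  7., 169.])]
```

The predicted corners for a level caddy match the images to within about 1–2 px at both ends, with tin and brush in place, so I'm handing in.

Run:
```python
from h import *
s=st(); print(np.abs(s['joint_velocities']).max()); bot.sign_off()
```

```text
t 35.9 [584.7  41.  298. ] [-3.142  0.     3.023] F [ 0.6 -0.1 -7.6] op 0.196
0.006143937683538703
the job is handed in; nothing more can be done
```

I handed in at 35.9 s of the 70 s with the caddy held by its wooden grip, underside about 15 cm above the bench. `sign_off` reports no verdict, so the checks below are my own.

- **Wax tin:** I squeezed it from two directions to centre it, carried it around the frame and lowered it until it touched. Contact came at TCP height 18.9 mm, where I expected about 18.8 mm. The side camera put its centre 2.8 mm from the target in x. It showed almost the same offset while the tin was still in the gripper, so I took that as camera bias. The top view agreed with the recess centre.
- **Brush:** I turned it bristles up and put it in the cup, where it met the floor at an estimated butt height of 27.6 mm (nominal 25 mm). The camera views show it standing.
- **Lift:** I lifted it about 152 mm straight up with 90 N of grip effort set. At the end the wrist torque was 0.06 N m or less and the joints were still (0.006 rad/s at most). The load was about 7.5 N. The board corners and cup mouth matched the level prediction within about 1–2 px in both views, and tin and brush were in their places.

No check failed. I saw no contact with the jar or the thin artist's brush, but I did not measure their positions again.

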